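# Knock the food carrier's slanting lock pin home with a pestle

## Robot

A 7-joint arm with a two-finger parallel gripper is mounted at the origin on the work surface. World frame = base frame: x ahead of the robot, y to its left, z up, the work surface at z = 0. Lengths are in mm, angles in degrees, forces in N, time in s.
With the tool pointing down it reaches from about 425 to 1025 mm from the base axis. Payload 9.4 kg.
Tool frame: the origin (TCP) lies on the centre line of the jaws, within the pads' length; the fingertips stand 11 mm ahead of it and the grasp point (between the pads) lies 8 mm behind it; z points along the fingers, y is the line along which they close (so a half turn about z gives the same grasp; the last joint's range is limited). The gripper opens to 93 mm and grips with 3 to 60 N. Pads are 15 mm wide; open, the fingers measure 128 mm over their backs; the gripper's body (75 mm by 188 mm) begins 65 mm behind the grasp point.
Start: joints at [67.97, 34.337, -0.143, 91.639, 0.103, 54.024, -4.572], TCP at [219.638, -690.929, 229.618] pointing down, gripper open.
Joint ranges: [-147.43, 147.43], [-19.82, 112.94], [-74.19, 73.91], [6.32, 146.72], [-59.91, 239.91], [6.04, 106.73], [-150.56, 150.56]. Speed limits (degrees/s): [127.2, 127.2, 172.46, 172.46, 180, 180, 180].

## Interface

Orientations are given as a 3x3 rotation matrix whose columns are the frame's x, y, z axes.
In Python, from plant import ctrl gives the robot as it stands.
- The arm moves only by the shell command python3 -m crank 'ROWS' [OPENING] [FORCE]. ROWS is a JSON object of lists of equal length, an entry for each row: "translation": the shift along the tool's x, y, z as a fraction of full scale, a list of three; "roll": the turn about the tool's z as a fraction of full scale. In form: {"translation": [[x, y, z], ...], "roll": [roll, ...]}. A call has 1 to 12 rows; each row shifts and turns the commanded pose from where the row before left it, along the tool's axes as they then stand; what a row does not reach is not made up. Full scale, the value 1, is 600 mm for a shift and 60 degrees for a turn. A row lasts 1/10 s, in which the tool goes at most 50 mm and 8.59 degrees, less where a joint would pass 70% of its speed; a pose out of reach is approached as far as the arm can. A call with a number of a shift or a turn outside -1 to 1 is refused whole. A call with a gripper value outside its range is refused whole. OPENING is the opening, from -1 (shut) to 1 (fully open), set as the call begins (- or left out, the last holds). The fingers move at their own pace and stop on an object; FORCE is the grip in N (left out, the last holds). Time passes only in rows, so rows that do not move let the fingers close. It gives the time, the measured TCP pose, the force, the opening and the grip force at its end, in the units of the state.
- ctrl.state(): the state, without advancing time (a new reading comes with each control period).
- ctrl.capture(name): name is "scene" or "top"; returns a dict with "img" (420x560x3 uint8, blue, green, red), "depth" (420x560 float32, mm along the optical axis (not along the pixel's ray), 0 where there is no reading), "fovy" (degrees; the focal length in pixels is half the picture's height over the tangent of half this angle, whatever the lens; pixels are square), "cx", "cy" (the principal point, pixels), "dist" ([k1, k2, p1, p2, k3] as OpenCV has them; the pictures are not rectified), "rvec" (rotation vector, rad) and "tvec" (3), from world to camera coordinates, as OpenCV has them. Camera axes: x right, y down, z forward; pixel columns grow to the right and rows downward; lengths in mm; the calibration is good to about 2 mm. A picture is of the moment at which its call begins.
- ctrl.sign_off(): hands the job in; it is judged then, once.
Trained networks look in a picture, given as the dict that the camera call returned (one of the last four; its "shot" number tells which), for a name from the list of things; names that differ only in an ending like _2 or _b are one class to them, and where a whole thing is asked for, a point or a joint stands for the part that bears it (a point fixed in the world has none). Each returns a list of dicts, best first, with "confidence" (0 to 1); they miss things now and then, are a little off and sometimes report something else, mostly with a low value. They report only what shows in the picture. A call takes as long as a camera call. They do not tell look-alikes from the thing itself.
- ctrl.search_frame(query, picture): "location" ([x, y, z] in mm, in world coordinates, good to about 4 mm: the middle of the surface that is visible of it).
- ctrl.spot_point(query, picture): "location" ([x, y, z] in mm, in world coordinates, good to about 4 mm: a listed point, or the origin of a listed thing).
The state is a dict: "clock": time; "q": joint angles; "qd": joint speeds; "tau": joint torques, N m; "position": TCP position; "ee_rot": TCP orientation; "wrist_force": force on the tool from outside, world axes, zero at the start; "moment": the same for the moment, N m; "width": opening from 0.0 (shut) to 1.0 (fully open); "finger_force": force on a finger pad.
Only numpy, scipy, OpenCV 4.12 (cv2) and the standard library are available. Lean on these libraries where they do the work, as an engineer would, in place of code of your own. Each camera call takes 0.05 s, during which the arm holds its last target. There are 200 camera calls.

## Task

Take the wooden pestle out of the utensil crate and, tilting it to stand in line with the slanting sprung lock pin under the food carrier's handle, knock the red-capped pin fully home with the pestle's head, firmly but without hammering so hard that the pin could bend or the carrier is shoved along. Then stand the pestle upright on the crate's floor again and let go; do not touch the carrier with the gripper, and leave the cup, spoon, saucer and pot lid alone.

Things in the scene. Friction and masses are not known exactly. Their poses are not given: they have to be found in the camera images.
- carrier: Steel food carrier of three round tiers, loose, 2.2 kg, 128 mm across. Origin: centre of underside, z up. A black carry bar (20 mm thick, 100 long) runs along its y over its middle, centre 238 mm high: the pin below cannot be struck from straight above. The pin's brass collar on the loose lid leans 35 degrees from vertical to the carrier's -x.
- pin (a joint): Slide of the sprung lock pin into its collar on the lid, m: 0 fully out, 0.012 fully home (cap seated on the collar). Pushed along its axis, first the lid sinks (about 5 N) by an unknown 0 to 12 mm until it is seated, then the pin moves: 9 N to start, 14 N near its end. It stays where it is left and goes solid when home.
- pin_cap (a point): Centre of the flat outer face of the pin's red cap (22 mm across, 5 mm thick). Moves with the pin. z axis: along the pin, outwards (35 degrees from vertical, leaning to the carrier's -x); the pin is driven along -z.
- pestle: Wooden pestle standing upright in the crate, 165 mm tall, 0.18 kg. Origin: centre of its flat striking face (underside); z axis up along it. Dark round head 36 mm across up to 50 mm, narrowing to 72 mm; above that, from 72 to 165 mm, a lighter handle of 22 mm square section, its sides along the pestle's x and y axes.
- crate: Open wooden utensil crate, fixed, 260 (x) x 180 (y) x 45 mm high, walls 8 mm thick, floor 8 mm thick. Origin: centre of its underside. The pestle and the cup stand in it in its two ends (either one in either), the spoon lies along its -y side.
- cup: Blue plastic cup standing in the crate, 72 mm across the rim, 80 mm high. Origin: centre of its underside. Leave alone.
- spoon: Wooden spoon, 200 mm long, lying in the crate along its x. Origin: centre of its underside. Leave alone.
- saucer: Green ceramic saucer, 110 mm across, 16 mm high, on the ledge. Origin: centre of its underside. Leave alone.
- potlid: Small aluminium pot lid lying upside down on its knob, 116 mm across, 28 mm high. Origin: centre of its underside. Leave alone.
Mind the look-alikes: they are no part of the job. There is more than one size of the pestle; the one meant has the size given above. What is meant by the carrier is not turquoise, and is the larger of those in its own colour.

How it is judged (in metres and radians):
On the way:
1. the pestle, held within 15 degrees of the pin's own line, has driven the pin home (at least 10.5 of its 12 mm) (value of joint pin above 0.0105 m and contact force between pestle and carrier above 2 N and angle between the z axis of pestle and the z axis of pin_cap, either way round below 0.262 rad), for 0.04 s.
At the end, for the whole second after the job is handed in: The pin is at least 10.5 mm of its 12 mm down; the pestle stands upright (within 6 degrees) on the crate's floor, released and at rest; the carrier stands upright and still (value of joint pin above 0.0105 m and angle between pestle's own z axis and vertical below 0.1 rad and z of pestle in the frame of crate between 0.004 and 0.012 m and x of pestle in the frame of crate between -0.122 and 0.122 m and y of pestle in the frame of crate between -0.082 and 0.082 m and linear speed of each of pestle, carrier below 0.02 m/s and angle between carrier's own z axis and vertical below 0.05 rad); the robot touches nothing.
It fails at once if the pestle presses on the carrier or pin with more than 65 N (contact force between pestle and carrier above 65 N).
It fails at once if the carrier is shoved more than 20 mm or tipped more than 7 degrees (distance of carrier from where it was at the start of the episode above 0.02 m or angle between carrier's own z axis and vertical above 0.12 rad).
It fails at once if the gripper or arm touches the carrier (contact force between any of the arm, the fingers and carrier above 1 N).
It fails at once if the cup, spoon, saucer or pot lid is moved more than 20 mm, or the cup, saucer or lid tipped (distance of any of cup, spoon, saucer, potlid from where it was at the start of the episode above 0.02 m or angle between any of cup, saucer, potlid's own z axis and vertical above 0.3 rad).
It also fails if it takes over 61 s, if anything falls off the work surface, if the arm or the gripper's body presses on something with over 40 N, if the wrist force passes 120 N, or if a joint passes its speed limit or range.

## Working session

There is one attempt and no reset: what is moved stays moved. The work goes in short steps, Python scripts to look and compute and a shell command to move; the robot and the scene stay as the last step left them, time stands still between calls to the robot, and variables do not carry over. Pictures are saved under pics/ and viewed, at most 10 in all, crops included, and the job is handed in when it is done.

```bash
ls; mkdir -p pics
cat > h.py <<'E'
import numpy as np, cv2
from plant import ctrl
def K(c):
    f=c["img"].shape[0]/2/np.tan(np.radians(c["fovy"])/2)
    return np.array([[f,0,c["cx"]],[0,f,c["cy"]],[0,0,1.]])
def cloud(c):
    h,w=c["depth"].shape
    u,v=np.meshgrid(np.arange(w),np.arange(h))
    p=cv2.undistortPoints(np.stack([u,v],-1).reshape(-1,1,2).astype(float),K(c),np.array(c["dist"],float)).reshape(h,w,2)
    P=np.dstack([p,np.ones((h,w))])*c["depth"][...,None]
    R=cv2.Rodrigues(np.array(c["rvec"],float))[0]
    W=(P-np.array(c["tvec"]).ravel())@R
    W[c["depth"]<=0]=np.nan
    return W
def proj(c,X):
    return cv2.projectPoints(np.array(X,float).reshape(-1,3),np.array(c["rvec"],float),np.array(c["tvec"],float),K(c),np.array(c["dist"],float))[0].reshape(-1,2)
E
cat > a.py <<'E'
from h import *
for n in("scene","top"):
    c=ctrl.capture(n); cv2.imwrite(f"pics/{n}0.png",c["img"]); np.savez(f"{n}0.npz",W=cloud(c))
    for q in("carrier","pestle","crate","cup","spoon","saucer","potlid","pin_cap"):
        for f in(ctrl.spot_point,):
            print(n,q,[(np.round(d["location"]).astype(int).tolist(),round(d["confidence"],2),proj(c,d["location"])[0].astype(int).tolist()) for d in f(q,c)])
s=ctrl.state();print(s["clock"],s["position"],s["ee_rot"],s["width"])
E
python3 a.py
```

```text
pics
scene carrier [([579, -201, -1], 0.71, [213, 186]), ([781, -331, 1], 0.71, [126, 215]), ([395, -205, -1], 0.61, [254, 138])]
scene pestle [([392, 358, 2], 0.8, [427, 253]), ([450, 242, 7], 0.78, [377, 244]), ([437, 2, 2], 0.73, [304, 189])]
scene crate [([507, 214, -5], 0.97, [355, 256])]
scene cup [([569, 250, 4], 0.61, [354, 283]), ([436, 2, 3], 0.31, [304, 188])]
scene spoon [([516, 163, 5], 0.84, [337, 246])]
scene saucer [([435, -1, 1], 0.71, [304, 188])]
scene potlid []
scene pin_cap [([401, -206, 122], 0.59, [249, 115]), ([567, -208, 170], 0.53, [203, 152]), ([769, -324, 178], 0.51, [105, 187])]
top carrier [([575, -200, -2], 0.91, [364, 215]), ([396, -201, -3], 0.68, [365, 276]), ([778, -329, -2], 0.62, [405, 150])]
top pestle [([498, 375, 1], 0.7, [167, 236]), ([446, 240, 8], 0.65, [212, 254]), ([391, 356, -3], 0.56, [171, 273])]
top crate [([506, 217, 0], 0.87, [221, 234]), ([569, -209, 169], 0.59, [381, 204])]
top cup [([567, 247, 10], 0.77, [212, 213])]
top spoon [([515, 161, 7], 0.94, [240, 231])]
top saucer [([435, 3, -4], 0.73, [294, 261])]
top potlid [([632, 3, 0], 0.9, [295, 194])]
top pin_cap [([433, 2, 0], 0.66, [295, 261]), ([769, -320, 179], 0.63, [422, 130]), ([567, -206, 170], 0.55, [380, 205])]
0.9 [ 219.65308782 -690.93504439  229.63342048] [[ 9.53020494e-01  3.02905823e-01  9.59767632e-06]
 [ 3.02905823e-01 -9.53020494e-01 -3.42709044e-05]
 [-1.23407427e-06  3.55680663e-05 -9.99999999e-01]] 0.9989297098906144
```

Run:
```python
import cv2
a=cv2.imread("pics/scene0.png")[80:330,60:480];b=cv2.imread("pics/top0.png")[100:310,130:450]
a=cv2.resize(a,(500,298));b=cv2.resize(b,(454,298))
cv2.imwrite("pics/v1.png",cv2.resize(cv2.imread("pics/scene0.png")[80:330,80:480],(800,500),interpolation=2))
cv2.imwrite("pics/v2.png",cv2.resize(cv2.imread("pics/top0.png")[100:310,140:440],(800,560),interpolation=2))
```

```text
(no output)
```

View pics/v1.png

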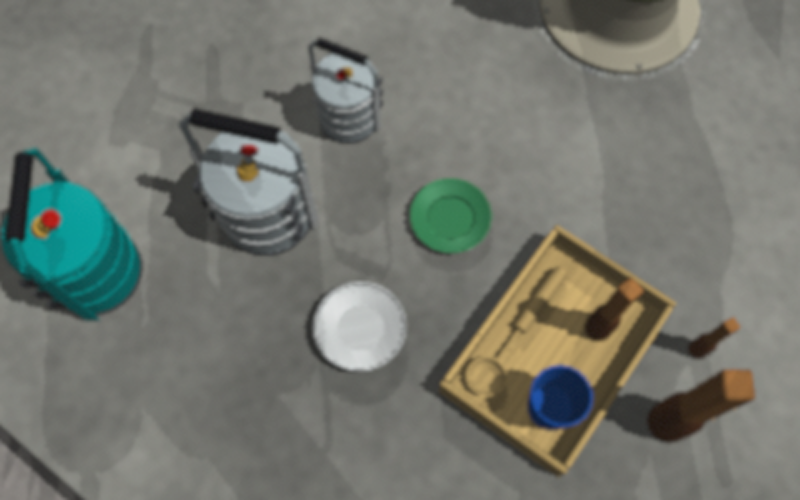

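View pics/v2.png

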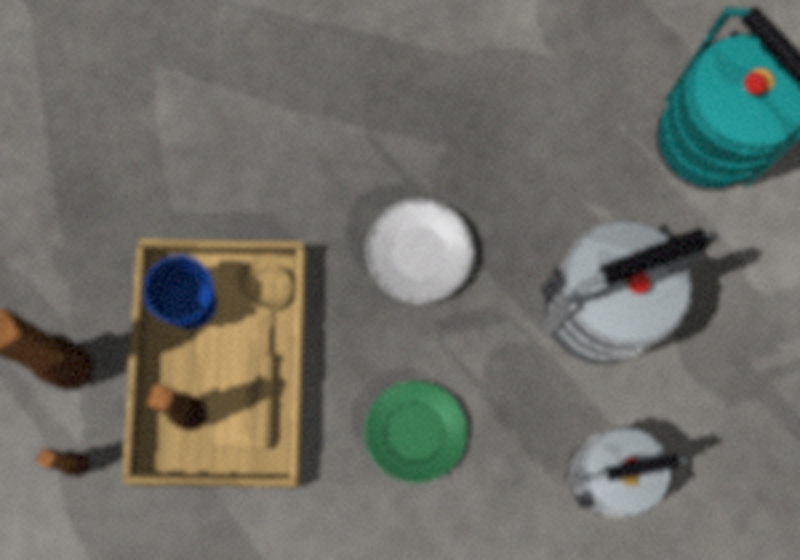

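In the pictures:
- **Carriers:** scene crop shows turquoise (70,240), large steel (255,190) and small steel (345,95). The one meant is the large steel one, at about (577,-200).
- **Pestles:** one stands in the crate (610,310). A small one (715,340) and a large one (700,405) stand outside it. The one in the crate fits, but I'll check its size.

The tool can't tilt, so I'll pivot the pestle in the pads against the crate wall. First I'll refine the poses.

```bash
cat > b.py <<'E'
from h import *
for n in("scene","top"):
    img=cv2.imread(f"pics/{n}0.png").astype(int);W=np.load(f"{n}0.npz")["W"]
    B,G,R=img[...,0],img[...,1],img[...,2]
    X,Y,Z=W[...,0],W[...,1],W[...,2]
    near=lambda x,y,r:np.hypot(X-x,Y-y)<r
    red=near(572,-203,80)&(R>110)&(G<70)&(B<70)
    print(n,"red",red.sum(),np.nanmedian(W[red],0).round(1),np.nanstd(W[red],0).round(1))
    bar=near(577,-200,80)&(Z>222)&(Z<262)&(R<60)
    P=W[bar];m=P.mean(0);u=np.linalg.svd(P[:,:2]-m[:2],full_matrices=False)[2][0]
    t=(P[:,:2]-m[:2])@u
    print(" bar",bar.sum(),m.round(1),u.round(3),np.degrees(np.arctan2(u[1],u[0])).round(1),t.min().round(),t.max().round(),np.percentile(Z[bar],95).round(1))
    lid=near(577,-200,80)&(Z>120)&(Z<175)&(abs(R-B)<30)
    print(" lid z",np.percentile(Z[lid],[5,25,50,75,95]).round(1)," top of all",np.nanpercentile(Z[near(577,-200,80)],99.5).round(1))
    if lid.sum()>20:
        zz=np.median(Z[lid]); L=lid&(abs(Z-zz)<4); (cx,cy),r=cv2.minEnclosingCircle(W[L][:,:2].astype(np.float32)); print(" lid circ",cx,cy,r)
    pe=near(450,241,70)&(Z>60)&(R>B+20)&(Z<220)
    print(" pestle maxz",np.nanpercentile(Z[pe],[50,90,98]).round(1))
    top=pe&(Z>160)
    if top.sum()>8:
        (c,s,a)=cv2.minAreaRect(W[top][:,:2].astype(np.float32));print(" top",top.sum(),np.round(c,1),np.round(s,1),round(a,1),np.median(W[top],0).round(1))
    for zl,zh in((20,50),(80,110),(110,140),(140,160)):
        q=near(450,241,70)&(Z>zl)&(Z<zh)&(R>B+15)
        print("  ",zl,q.sum(),np.median(W[q],0).round(1) if q.sum() else "")
    wood=near(507,215,170)&(Z>40)&(Z<50)&(R>B+25)
    (c,s,a)=cv2.minAreaRect(W[wood][:,:2].astype(np.float32));print(" crate",np.round(c,1),np.round(s,1),round(a,2))
    for x,y in((392,358),(498,375)):
        q=near(x,y,60)&(R>B+15)&(Z>20)&(Y>315);print(" other pestle top",np.percentile(Z[q],98).round(),np.median(W[q&(Z>np.percentile(Z[q],90))],0).round())
E
python3 b.py
python3 - <<'E'
import cv2,numpy as np
a=cv2.imread("pics/scene0.png");b=cv2.imread("pics/top0.png")
z=lambda i,x,y:cv2.resize(i[y-35:y+35,x-35:x+35],(390,390),interpolation=2)
o=np.hstack([z(a,205,165),z(b,375,210)]);p=np.hstack([z(a,388,233),z(b,208,250)])
cv2.imwrite("pics/v3.png",cv2.resize(np.vstack([o,p]),(600,600)))
E
```

```text
scene red 6 [ 567.2 -204.9  168.6] [1.7 2.9 1.9]
 bar 329 [ 580.9 -201.   245.3] [-0.392  0.92 ] 113.0 -56.0 50.0 249.2
 lid z [131.1 139.1 141.6 143.7 148.1]  top of all 249.2
 lid circ 580.39501953125 -198.0775146484375 68.60610961914062
 pestle maxz [141.3 173.3 175.1]
 top 115 [448.9 242. ] [21.3 24. ] 80.4 [451.7 241.8 172.4]
   20 209 [457.8 296.1  42. ]
   80 44 [460.  241.1  95.3]
   110 55 [459.6 241.6 125.5]
   140 39 [459.9 240.6 150.8]
 crate [504.6 214.1] [261.9 181.2] 0.63
 other pestle top 122.0 [395. 361. 121.]
 other pestle top 239.0 [498. 376. 239.]
top red 21 [ 562.9 -206.5  166.7] [2.4 4.8 2.3]
 bar 315 [ 572.6 -202.2  245.2] [ 0.385 -0.923] -67.3 -50.0 56.0 249.0
 lid z [131.9 138.2 140.5 142.6 145.5]  top of all 249.0
 lid circ 572.96142578125 -199.37501525878906 68.53294372558594
 pestle maxz [157.8 173.8 175.7]
 top 84 [444.6 243.3] [22.2 21.9] 77.1 [444.1 241.8 171.8]
   20 158 [445.  295.6  42.4]
   80 20 [439.  233.5  94.1]
   110 27 [439.8 233.5 124.6]
   140 14 [438.4 233.9 151.8]
 crate [500.6 243. ] [257.6 235.1] 0.61
 other pestle top 123.0 [392. 360. 123.]
 other pestle top 240.0 [492. 376. 239.]
```

View pics/v3.png

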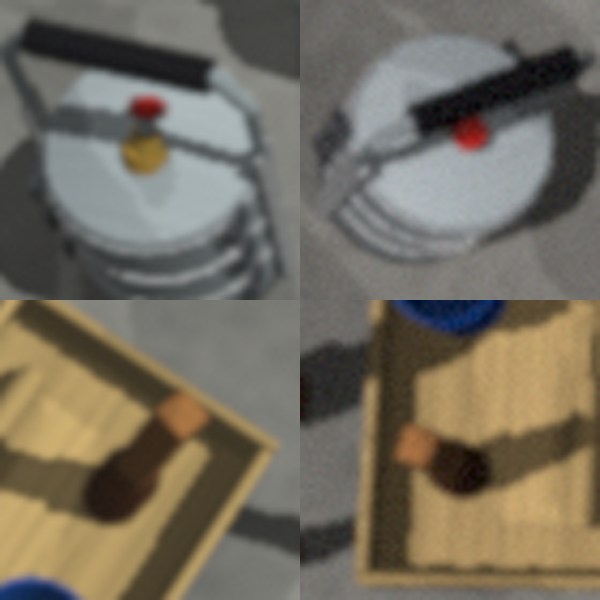

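The crops confirm both targets: the large steel carrier has the gold collar and red cap, with yaw ≈22.8° and the cap at ≈(566,-206.5,169). The crate pestle's top is at 173 mm, so it is 165 mm tall; the look-alikes' tops are at 122 and 240 mm. Now I'll move to the pestle.

```bash
cat > t.py <<'E'
import sys,numpy as np
from plant import ctrl
# t.py x y z [tool_y_azimuth]: total tool shift (fractions) to a TCP target, roll fraction
s=ctrl.state();p=np.array(s["position"]);R=np.array(s["ee_rot"])
phi=np.degrees(np.arctan2(R[1,1],R[0,1]))
print("t",round(s["clock"],2),"p",p.round(1),"phi",phi.round(1),"tilt",np.degrees(np.arccos(-R[2,2])).round(2),"F",np.round(s["wrist_force"],1),"w",round(s["width"],3),"ff",np.round(s["finger_force"],1),"q",np.round(s["q"]))
if len(sys.argv)>3:
    d=np.array([float(a) for a in sys.argv[1:4]])-p
    print("shift frac",(R.T@d/600).round(4),"mm",np.linalg.norm(d).round(1))
    if len(sys.argv)>4: print("roll frac",round(-(float(sys.argv[4])-phi)/60,4))
E
python3 -m crank '{"translation":[[0,0,-0.0667],[0,0,-0.0667],[0,0,-0.0667],[0,0,0]],"roll":[0,0,0,0]}' 1 | tail -3
python3 -m crank '{"translation":[[0.0683,-0.0178,0],[0.0683,-0.0178,0],[0.0683,-0.0178,0],[0.0683,-0.0178,0],[0.0683,-0.0178,0],[0.0683,-0.0178,0],[0.0683,-0.0178,0],[0.0683,-0.0178,0],[0.0683,-0.0178,0],[0.0683,-0.0178,0],[0.0683,-0.0178,0],[0.0683,-0.0178,0]],"roll":[0,0,0,0,0,0,0,0,0,0,0,0]}' | tail -3
python3 -m crank '{"translation":[[0.018,-0.07,0],[0.018,-0.07,0],[0.018,-0.07,0],[0.018,-0.07,0],[0.018,-0.07,0],[0.018,-0.07,0],[0.018,-0.07,0],[0.018,-0.07,0],[0.018,-0.07,0],[0.018,-0.07,0],[0.018,-0.07,0],[0.018,-0.07,0]],"roll":[0,0,0,0,0,0,0,0,0,0,0,0]}' | tail -3
python3 t.py 447 242 350 -101
```

```text
wrist_force: [0.1, -0.5, 0.7]
width: 1.0
finger_force: 0.0
wrist_force: [-0.0, -0.7, -0.8]
width: 1.001
finger_force: 0.0
wrist_force: [0.7, -0.2, -0.4]
width: 1.001
finger_force: 0.0
t 3.7 p [619.7 101.4 349.3] phi -72.4 tilt 0.02 F [ 0.7 -0.2 -0.4] w 1.001 ff 0.0 q [ -8.  22.  -9.  96.   4.  62. -90.]
shift frac [-0.2034 -0.3105 -0.0012] mm 222.7
roll frac 0.4772
```

```bash
python3 -m crank '{"translation":[[-0.0339,-0.0517,0],[-0.0339,-0.0517,0],[-0.0339,-0.0517,0],[-0.0339,-0.0517,0],[-0.0339,-0.0517,0],[-0.0339,-0.0517,0],[0,0,0],[0,0,0],[0,0,0],[0,0,0],[0,0,0]],"roll":[0,0,0,0,0,0,0.12,0.12,0.12,0.117,0]}' | tail -3
python3 t.py 447 242 220 -101
cat > c.py <<'E'
from h import *
import sys
# pestle top & gripper look
for n in ("scene","top"):
    c=ctrl.capture(n);cv2.imwrite(f"pics/{n}{sys.argv[1]}.png",c["img"]);np.savez(f"{n}{sys.argv[1]}.npz",W=cloud(c))
    s=ctrl.state();print(n,"tcp px",proj(c,s["position"]).round(1),"pestle top px",proj(c,[447,242,173]).round(1))
E
python3 c.py 1
python3 - <<'E'
import cv2,numpy as np
a=cv2.imread("pics/scene1.png");b=cv2.imread("pics/top1.png")
z=lambda i,x,y:cv2.resize(i[y-60:y+60,x-60:x+60],(400,400),interpolation=2)
cv2.imwrite("pics/v4.png",np.hstack([z(a,388,233),z(b,208,250)]))
E
```

```text
wrist_force: [-0.2, -0.1, -1.0]
width: 1.001
finger_force: 0.0
t 4.8 p [447.3 240.1 349.4] phi -101.1 tilt 0.02 F [-0.2 -0.1 -1. ] w 1.001 ff 0.0 q [ -27.   12.   -9.  110.    2.   58. -138.]
shift frac [-0.0011 -0.0031  0.2156] mm 129.4
roll frac -0.0013
scene tcp px [[420.3 191.9]] pestle top px [[395.5 223.2]]
top tcp px [[184.2 237.8]] pestle top px [[200.2 248. ]]
```

View pics/v4.png

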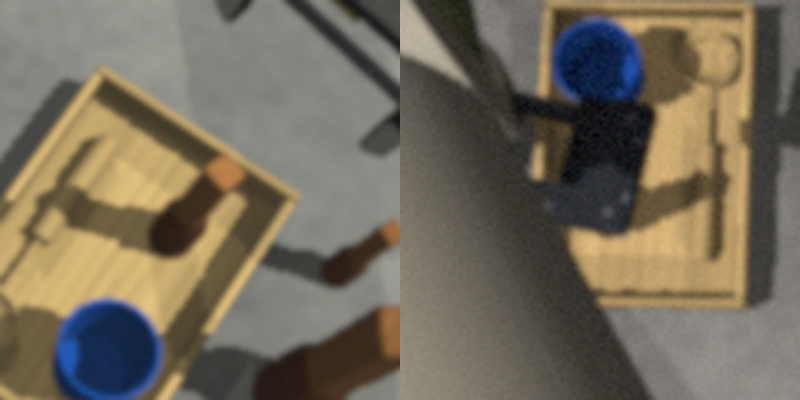

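The fingers straddle the projected TCP in the scene crop (between (235,5) and (380,135)), and the pestle top is at (225,172), where I predicted it. I'll descend and grip.

```bash
python3 -m crank '{"translation":[[0,-0.002,0.06],[0,0,0.06],[0,0,0.06],[0,0,0.06],[0,0,0.06],[0,0,0.04],[0,0,0.017],[0,0,0]],"roll":[0,0,0,0,0,0,0,0]}' | tail -3
python3 t.py 447 242 135
python3 -m crank '{"translation":[[0,0,0],[0,0,0],[0,0,0],[0,0,0],[0,0,0],[0,0,0],[0,0,0],[0,0,0],[0,0,0],[0,0,0]],"roll":[0,0,0,0,0,0,0,0,0,0]}' -1 15| tail -3
python3 t.py
```

```text
wrist_force: [-0.4, 0.0, 0.7]
width: 0.999
finger_force: 0.0
t 5.7 p [447.4 241.1 134.4] phi -100.9 tilt 0.13 F [-0.4  0.   0.7] w 0.999 ff 0.0 q [ -30.   28.   -7.  124.    7.   28. -143.]
shift frac [-0.0009 -0.0014 -0.0009] mm 1.1
wrist_force: [-0.4, 0.7, 0.2]
width: 0.238
finger_force: 14.6
t 6.7 p [447.8 241.3 135.4] phi -101.0 tilt 0.01 F [-0.4  0.7  0.2] w 0.238 ff 14.6 q [ -30.   28.   -7.  124.    7.   28. -143.]
```

```bash
python3 -m crank '{"translation":[[0,0,-0.02],[0,0,-0.05],[0,0,-0.05],[0,0,-0.05],[0,0,-0.04],[0,0,0]],"roll":[0,0,0,0,0,0]}' | tail -3
python3 t.py 685 170 260 -90
```

```text
wrist_force: [-0.1, -0.1, -2.6]
width: 0.239
finger_force: 14.8
t 7.3 p [448.9 242.  265. ] phi -101.0 tilt 0.32 F [-0.1 -0.1 -2.6] w 0.239 ff 14.8 q [ -28.   17.   -9.  117.    4.   46. -140.]
shift frac [0.4092 0.0428 0.0099] mm 246.9
roll frac -0.1832
```

```bash
python3 -m crank '{"translation":[[0.06,0.0065,0],[0.07,0.007,0],[0.07,0.007,0],[0.07,0.007,0],[0.07,0.007,0],[0.07,0.007,0],[0,0,0],[0,0,0],[0,0,0]],"roll":[0,0,0,0,0,0,-0.09,-0.093,0]}' | tail -3
python3 t.py 685 170 140 -90
python3 -m crank '{"translation":[[0,0,0.05],[0,0,0.06],[0,0,0.06],[0,0,0.03],[0,0,0]],"roll":[0,0,0,0,0]}' | tail -3
python3 t.py 685 170 140 -90
```

```text
wrist_force: [-0.2, 0.1, -2.1]
width: 0.234
finger_force: 15.0
t 8.2 p [684.  169.6 259.9] phi -89.9 tilt 0.15 F [-0.2  0.1 -2.1] w 0.234 ff 15.0 q [ -13.   32.   -9.   92.    6.   57. -114.]
shift frac [ 0.0021 -0.0008  0.1999] mm 119.9
roll frac 0.0009
wrist_force: [-0.5, 0.5, -2.5]
width: 0.24
finger_force: 15.0
t 8.7 p [682.2 169.5 138. ] phi -90.1 tilt 0.36 F [-0.5  0.5 -2.5] w 0.24 ff 15.0 q [ -13.   39.   -8.   98.    7.   44. -115.]
shift frac [ 0.0047 -0.0008 -0.0034] mm 3.5
roll frac -0.002
```

```bash
python3 -m crank '{"translation":[[-0.02,0,0],[-0.02,0,0],[-0.015,0,0],[-0.015,0,0],[-0.015,0,0],[-0.015,0,0],[0,0,0]],"roll":[0,0,0,0,0,0,0]}' - 10| tail -3
python3 t.py 587 170 140 -90
python3 -m crank '{"translation":[[-0.015,0,0],[-0.015,0,0],[-0.015,0,0],[-0.015,0,0],[0,0,0],[0,0,0]],"roll":[0,0,0,0,0,0]}' | tail -3
python3 t.py 587 170 140 -90; python3 c.py 2
python3 - <<'E'
import cv2,numpy as np
a=cv2.imread("pics/scene2.png");b=cv2.imread("pics/top2.png")
z=lambda i,x,y:cv2.resize(i[y-60:y+60,x-60:x+60],(400,400),interpolation=2)
cv2.imwrite("pics/v5.png",np.hstack([z(a,320,260),z(b,235,200)]))
E
```

```text
wrist_force: [-0.9, 0.3, -2.4]
width: 0.232
finger_force: 10.0
t 9.4 p [623.3 170.2 141.8] phi -90.0 tilt 0.03 F [-0.9  0.3 -2.4] w 0.232 ff 10.0 q [ -15.   35.   -8.  106.    8.   39. -117.]
shift frac [-0.0605  0.0003  0.0031] mm 36.3
roll frac 0.0005
wrist_force: [-1.0, -0.2, -2.4]
width: 0.233
finger_force: 10.0
t 10.0 p [587.8 170.  141.4] phi -90.0 tilt 0.07 F [-1.  -0.2 -2.4] w 0.233 ff 10.0 q [ -16.   33.   -8.  111.    8.   37. -119.]
shift frac [-0.0014 -0.      0.0023] mm 1.6
roll frac 0.0002
scene tcp px [[330.1 257.8]] pestle top px [[395.5 223.2]]
top tcp px [[233.6 196.1]] pestle top px [[200.2 248. ]]
```

View pics/v5.png

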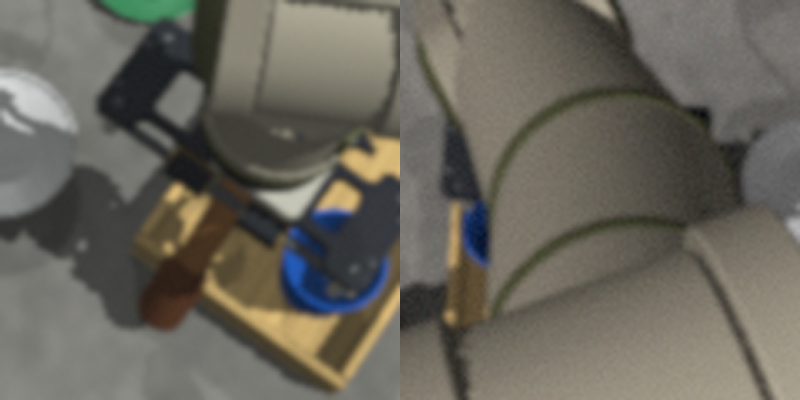

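The pestle leans over the crate's outer wall, with its head at (170,300) and its grip near (235,205) in the left crop. I'll grip hard, lift and roll toward the carrier's line.

```bash
python3 -m crank '{"translation":[[0,0,0],[0,0,0],[0,0,-0.02],[0,0,-0.05],[0,0,-0.07],[0,0,-0.07],[0,0,-0.07],[0,0,-0.07],[0,0,-0.07],[0,0,-0.01],[0,0,0]],"roll":[0,0,0,0,0,0,0,0,0,0,0]}' - 60| tail -3
python3 -m crank '{"translation":[[0,0,0],[0,0,0],[0,0,0],[0,0,0]],"roll":[-0.13,-0.13,-0.12,0]}' | tail -3
python3 t.py 465 -240 400 -67.2
```

```text
wrist_force: [0.0, -0.8, -3.3]
width: 0.233
finger_force: 60.0
wrist_force: [0.4, 0.2, -2.7]
width: 0.232
finger_force: 60.0
t 11.6 p [587.8 169.6 397.5] phi -67.1 tilt 0.2 F [ 0.4  0.2 -2.7] w 0.232 ff 60.0 q [-11.  19. -15.  94.   5.  68. -94.]
shift frac [-0.4542  0.5493 -0.0029] mm 427.7
roll frac 0.0018
```

```bash
python3 -m crank '{"translation":[[-0.0413,0.05,0],[-0.0413,0.05,0],[-0.0413,0.05,0],[-0.0413,0.05,0],[-0.0413,0.05,0],[-0.0413,0.05,0],[-0.0413,0.05,0],[-0.0413,0.05,0],[-0.0413,0.05,0],[-0.0413,0.05,0],[-0.0413,0.05,0],[0,0,0]],"roll":[0,0,0,0,0,0,0,0,0,0,0,0]}' | tail -3
python3 t.py 473 -245 305 -67.2
python3 c.py 3
cat > e.py <<'E'
from h import *
import sys
from scipy.optimize import least_squares
k=sys.argv[1]; s=ctrl.state();R=np.array(s["ee_rot"]);G=np.array(s["position"])+8*R[:,2]*-1
lean=-R[:,0];side=R[:,1]
for n in("scene","top"):
    img=cv2.imread(f"pics/{n}{k}.png").astype(int);W=np.load(f"{n}{k}.npz")["W"]
    B,Gc,Rr=img[...,0],img[...,1],img[...,2]
    d=np.linalg.norm(W-G,axis=-1)
    m=(d<165)&(Rr>B+18)&(Rr>Gc+8)&(W[...,2]<G[2]-22)&(W[...,2]>60)
    print(n,m.sum(),np.argwhere(m).mean(0).round() if m.sum() else "")
    if m.sum()<30: continue
    P=W[m]
    def prof(a): return np.interp(a,[50,72],[18,11.5])
    def res(v):
        th,ps,ox,oz=v
        ax=lean*np.sin(th)*np.cos(ps)+side*np.sin(ps)+np.array([0,0,np.cos(th)*np.cos(ps)])
        bot=G+np.array([0,0,oz])+ox*side-135.4*ax
        a=(P-bot)@ax; r=np.linalg.norm(P-bot-np.outer(a,ax),axis=1)
        return np.r_[np.where(a<0,np.hypot(np.maximum(r-18,0),a),np.minimum(abs(r-prof(a)),15)),ox/2,oz/2,ps*20]
    o=least_squares(res,[0.6,0,0,0],loss="soft_l1")
    print(" lean",np.degrees(o.x[0]).round(1),"side",np.degrees(o.x[1]).round(1),"off",o.x[2:].round(1),"res",np.median(abs(res(o.x))).round(2))
E
python3 e.py 3
```

```text
wrist_force: [-1.3, 0.2, -1.6]
width: 0.23
finger_force: 60.0
t 12.8 p [ 462.3 -245.1  398.4] phi -67.9 tilt 0.18 F [-1.3  0.2 -1.6] w 0.23 ff 60.0 q [ 24.  11.  -2. 105.   1.  64. -47.]
shift frac [0.0171 0.0065 0.1555] mm 94.0
roll frac -0.0113
scene tcp px [[204.6  48.2]] pestle top px [[395.5 223.2]]
top tcp px [[426.7 231.5]] pestle top px [[200.2 248. ]]
scene 682 [ 91. 202.]
 lean 30.2 side -1.1 off [2.5 5.6] res 1.33
top 269 [212. 402.]
 lean 30.7 side -1.3 off [-2.3  2.5] res 0.72
```

The pestle leans 30.5° (both cameras agree), inside the 15° tolerance of 35°. Next I'll move to about 25 mm off the cap and check relative positions.

```bash
python3 t.py 489.4 -238.8 298.7 -67.2
python3 -m crank '{"translation":[[0.005,0.003,0.025],[0.006,0.003,0.03],[0.006,0.003,0.03],[0.006,0.003,0.03],[0.006,0.002,0.03],[0.006,0.001,0.021],[0,0,0],[0,0,0]],"roll":[-0.011,0,0,0,0,0,0,0]}' | tail -3
python3 t.py 489.4 -238.8 298.7 -67.2
python3 c.py 4; python3 e.py 4
python3 - <<'E'
import cv2,numpy as np
a=cv2.imread("pics/scene4.png");b=cv2.imread("pics/top4.png")
z=lambda i,x,y:cv2.resize(i[y-40:y+40,x-40:x+40],(400,400),interpolation=2)
cv2.imwrite("pics/v6.png",np.hstack([z(a,205,145),z(b,380,210)]))
E
```

```text
t 12.9 p [ 464.4 -240.2  398.5] phi -67.5 tilt 0.1 F [ 0.4  0.4 -1.6] w 0.234 ff 60.0 q [ 23.  11.  -3. 105.   1.  64. -47.]
shift frac [0.0396 0.014  0.1663] mm 102.9
roll frac -0.0049
wrist_force: [0.0, 0.1, -2.1]
width: 0.235
finger_force: 60.0
t 13.7 p [ 488.2 -239.1  300. ] phi -66.5 tilt 0.03 F [ 0.   0.1 -2.1] w 0.235 ff 60.0 q [ 23.  17.  -3. 111.   1.  52. -48.]
shift frac [0.002  0.0003 0.0021] mm 1.7
roll frac 0.0113
scene tcp px [[205.7  88.9]] pestle top px [[395.5 223.2]]
top tcp px [[410.5 227.6]] pestle top px [[200.2 248. ]]
scene 450 [124. 204.]
 lean 32.2 side -0.4 off [-1.3  5.1] res 1.69
top 225 [210. 387.]
 lean 33.5 side -3.1 off [-7.4 -3.8] res 1.07
```

View pics/v6.png

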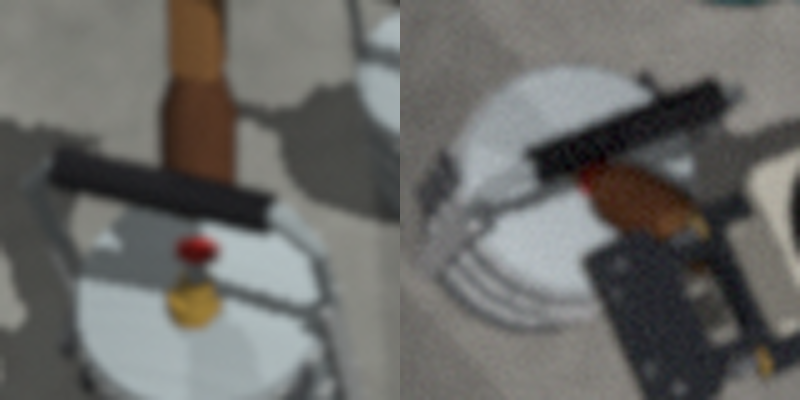

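Alignment is good in both views. In the left crop the head's centre line is at x≈200, over the cap at (197,247). In the right crop the axis runs into the cap at (595,178). I'll advance along the pin axis.

```bash
python3 -m crank '{"translation":[[0.006,0,0.0082],[0.006,0,0.0082],[0.006,0,0.0082],[0,0,0],[0,0,0]],"roll":[0.011,0,0,0,0]}' | tail -3
python3 t.py
python3 -m crank '{"translation":[[0.0019,0,0.0027],[0.0019,0,0.0027],[0.0019,0,0.0027],[0,0,0]],"roll":[0,0,0,0]}' | tail -3
python3 t.py
python3 -m crank '{"translation":[[0.0019,0,0.0027],[0.0019,0,0.0027],[0,0,0]],"roll":[0,0,0]}' | tail -3
python3 t.py
```

```text
wrist_force: [-0.5, 0.9, -2.8]
width: 0.233
finger_force: 60.0
t 14.3 p [ 497.9 -235.4  284.8] phi -67.2 tilt 0.04 F [-0.5  0.9 -2.8] w 0.233 ff 60.0 q [ 22.  19.  -3. 111.   1.  50. -49.]
wrist_force: [-1.2, -1.1, -1.4]
width: 0.233
finger_force: 60.0
t 14.7 p [ 500.9 -234.3  280.1] phi -67.2 tilt 0.03 F [-1.2 -1.1 -1.4] w 0.233 ff 60.0 q [ 22.  19.  -3. 111.   1.  50. -50.]
wrist_force: [-3.4, -1.0, 3.8]
width: 0.233
finger_force: 60.0
t 15.0 p [ 502.7 -233.7  277.3] phi -67.2 tilt 0.04 F [-3.4 -1.   3.8] w 0.233 ff 60.0 q [ 22.  20.  -3. 111.   1.  50. -50.]
```

Contact, with the lid sinking under about 7 N along the axis. I'll continue in small steps.

```bash
for i in 1 2 3; do python3 -m crank '{"translation":[[0.0019,0,0.0027],[0.0019,0,0.0027],[0,0,0]],"roll":[0,0,0]}' >/dev/null; python3 t.py; done
```

```text
t 15.3 p [ 504.8 -232.8  274.1] phi -67.2 tilt 0.05 F [-4.4 -0.9  5.1] w 0.234 ff 60.0 q [ 21.  20.  -3. 111.   2.  49. -50.]
t 15.6 p [ 506.8 -232.   271. ] phi -67.2 tilt 0.05 F [-5.6 -1.6  5.7] w 0.234 ff 60.0 q [ 21.  20.  -3. 111.   2.  49. -50.]
t 15.9 p [ 507.9 -231.9  269.5] phi -67.3 tilt 0.11 F [-13.5  -1.6  25.5] w 0.237 ff 60.0 q [ 21.  20.  -3. 111.   2.  49. -50.]
```

Force jumped to about 31 N after ~11 mm of travel. I'll look before pushing on.

```bash
python3 c.py 5; python3 e.py 5
python3 - <<'E'
import cv2,numpy as np
a=cv2.imread("pics/scene5.png");b=cv2.imread("pics/top5.png")
z=lambda i,x,y:cv2.resize(i[y-30:y+30,x-30:x+30],(400,400),interpolation=2)
cv2.imwrite("pics/v7.png",np.hstack([z(a,203,150),z(b,380,210)]))
E
python3 t.py
```

```text
scene tcp px [[204.8 105.5]] pestle top px [[395.5 223.2]]
top tcp px [[402.6 221.3]] pestle top px [[200.2 248. ]]
scene 402 [145. 203.]
 lean 39.2 side -7.5 off [-9. -9.] res 4.25
top 102 [209. 383.]
 lean 32.2 side -0.7 off [-4.   0.2] res 0.63
t 16.0 p [ 507.9 -231.9  269.5] phi -67.3 tilt 0.11 F [-13.5  -2.   24.8] w 0.234 ff 60.0 q [ 21.  20.  -3. 111.   2.  49. -50.]
```

View pics/v7.png

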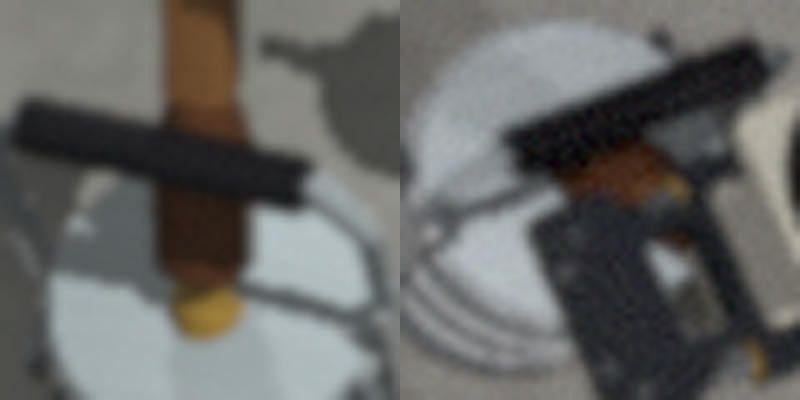

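```bash
python3 -m crank '{"translation":[[0.001,0,0.0014],[0,0,0],[0,0,0]],"roll":[0,0,0]}' >/dev/null; python3 t.py
python3 -m crank '{"translation":[[-0.004,0,-0.0056],[-0.01,0,-0.0143],[-0.02,0,-0.029],[-0.03,0,-0.042],[-0.04,0,-0.057],[0,0,0],[0,0,0]],"roll":[0,0,0,0,0,0,0]}' >/dev/null; python3 t.py
python3 c.py 6
cat > g.py <<'E'
from h import *
for k in("0","6"):
  for n in("scene","top"):
    img=cv2.imread(f"pics/{n}{k}.png").astype(int);W=np.load(f"{n}{k}.npz")["W"]
    B,G,R=img[...,0],img[...,1],img[...,2];X,Y,Z=W[...,0],W[...,1],W[...,2]
    near=np.hypot(X-577,Y+200)<62
    red=near&(R>95)&(G<70)&(B<70)&(Z<200)
    gold=near&(R>B+60)&(G>B+30)&(G>80)&(Z<200)
    lid=near&(Z>115)&(Z<155)&(abs(R-B)<30)&(R>110)
    bar=near&(Z>235)&(Z<256)&(R<60)
    f=lambda m:(m.sum(),np.nanmedian(W[m],0).round(1)) if m.sum() else 0
    print(k,n,"red",f(red),np.argwhere(red).mean(0).round(1) if red.sum() else"","gold",f(gold),np.argwhere(gold).mean(0).round(1) if gold.sum() else"","lidz",np.median(Z[lid]).round(1),lid.sum(),"bar",f(bar))
E
python3 g.py
python3 - <<'E'
import cv2,numpy as np
z=lambda n,x,y:cv2.resize(cv2.imread(f"pics/{n}.png")[y-25:y+25,x-25:x+25],(300,300),interpolation=2)
cv2.imwrite("pics/v8.png",np.vstack([np.hstack([z("scene0",203,155),z("top0",380,207)]),np.hstack([z("scene6",203,155),z("top6",380,207)])]))
E
```

```text
t 16.3 p [ 508.2 -232.   269.4] phi -67.3 tilt 0.12 F [-17.4  -2.   30.9] w 0.233 ff 60.1 q [ 21.  20.  -3. 111.   2.  49. -50.]
t 17.0 p [ 452.7 -254.6  355.7] phi -67.2 tilt 0.12 F [ 0.3  0.3 -3.2] w 0.232 ff 60.0 q [ 25.  12.  -3. 109.   1.  58. -45.]
scene tcp px [[207.2  57.2]] pestle top px [[395.5 223.2]]
top tcp px [[426.2 240.6]] pestle top px [[200.2 248. ]]
0 scene red (np.int64(13), array([ 568.7, -202.9,  169.9])) [154.2 204.1] gold (np.int64(50), array([ 587.9, -192.9,  151. ])) [165.7 203.4] lidz 141.7 1263 bar (np.int64(325), array([ 580.6, -201.1,  246.2]))
0 top red (np.int64(30), array([ 565.2, -206. ,  167.4])) [206.1 379.8] gold 0  lidz 140.8 1129 bar (np.int64(314), array([ 572.3, -202.6,  245.7]))
6 scene red (np.int64(15), array([ 575. , -201. ,  158.2])) [159.3 204.2] gold (np.int64(49), array([ 588. , -193.2,  150.2])) [165.9 203.5] lidz 140.7 1334 bar (np.int64(316), array([ 580.6, -200.3,  246. ]))
6 top red (np.int64(15), array([ 568.4, -203.2,  154.9])) [205.5 377.5] gold 0  lidz 139.8 1121 bar (np.int64(307), array([ 572.1, -201.9,  245.6]))
```

View pics/v8.png

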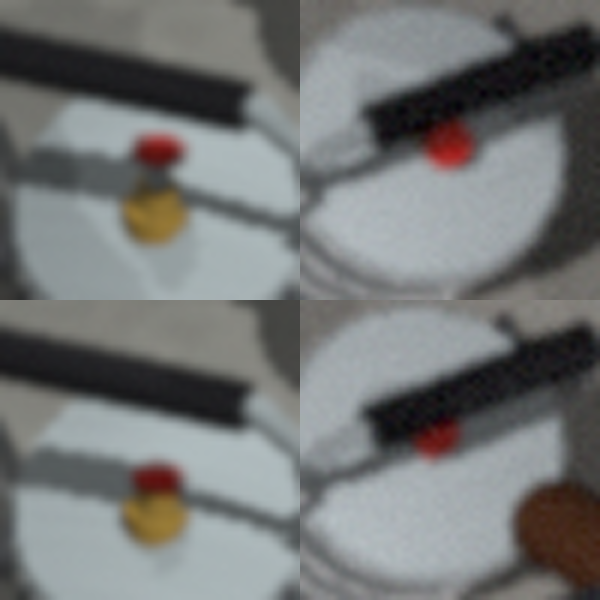

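The cap now sits on the collar: it moved about 13 mm along the pin, the lid sank about 1 mm, and it went solid at 37 N. Next I'll right the pestle by pushing its head against the outside of the crate's -y wall.

```bash
python3 -m crank '{"translation":[[-0.01,0,-0.04],[0,0,-0.05],[0,0,0],[0,0,0],[0,0,0],[0,0,0],[0,0,0],[0,0,0],[0,0,0],[0,0,0],[0,0,0],[0,0,0]],"roll":[0,0,-0.125,-0.125,-0.125,-0.125,-0.125,-0.125,-0.125,-0.125,-0.12,0]}' >/dev/null; python3 t.py 535 10 400 0
```

```text
t 18.3 p [ 447.4 -256.3  407.7] phi 0.2 tilt 0.14 F [-0.6  0.3 -1.9] w 0.236 ff 60.0 q [ 33.  10. -11. 104.   2.  66.  21.]
shift frac [0.4434 0.1474 0.0132] mm 280.5
roll frac 0.0028
```

```bash
python3 -m crank '{"translation":[[0.0634,0.021,0],[0.0634,0.021,0],[0.0634,0.021,0],[0.0634,0.021,0],[0.0634,0.021,0],[0.0634,0.021,0],[0.0634,0.021,0],[0,0,0]],"roll":[0,0,0,0,0,0,0,0]}' >/dev/null; python3 t.py 535 15 250 0
python3 c.py 7; python3 e.py 7
```

```text
t 19.1 p [536.3  16.  408.2] phi 0.3 tilt 0.2 F [-0.1  0.1 -2.5] w 0.236 ff 60.0 q [  9.  13. -21. 102.   5.  67. -13.]
shift frac [-0.0026 -0.0019  0.2637] mm 158.2
roll frac 0.0043
scene tcp px [[289.5 142.7]] pestle top px [[395.5 223.2]]
top tcp px [[298.4 191.7]] pestle top px [[200.2 248. ]]
scene 677 [179. 315.]
 lean 35.1 side 1.7 off [3.6 5. ] res 1.47
top 349 [201. 267.]
 lean 34.1 side -0.5 off [-2.6  2.7] res 1.24
```

```bash
python3 -m crank '{"translation":[[0,0,0.06],[0,0,0.07],[0,0,0.07],[0,0,0.07],[0,0,0.07],[0,0,0.07],[0,0,0.04],[0,0,0.018],[0,0,0]],"roll":[0,0,0,0,0,0,0,0,0]}' >/dev/null; python3 t.py 535 32 122 0
```

```text
t 20.1 p [534.6   8.4 127.2] phi -0.1 tilt 0.15 F [-0.1 -0.  -1.4] w 0.233 ff 60.0 q [  4.  31. -16. 121.  16.  31. -24.]
shift frac [0.0394 0.0007 0.0087] mm 24.2
roll frac -0.0021
```

```bash
python3 -m crank '{"translation":[[0,0,0.009],[0.013,0,0],[0.013,0,0],[0.013,0,0],[0,0,0]],"roll":[0,0,0,0,0]}' - 8 >/dev/null; python3 t.py
python3 -m crank '{"translation":[[0.0154,0,-0.0075],[0.0154,0,-0.0075],[0.0176,0,-0.0075],[0.0176,0,-0.0075],[0,0,0]],"roll":[0,0,0,0,0]}'  >/dev/null; python3 t.py 535 107 142 0
```

```text
t 20.6 p [535.5  34.7 123.6] phi 0.1 tilt 0.09 F [ 0.6  0.4 -1.8] w 0.241 ff 8.0 q [  1.  31. -16. 121.  16.  30. -26.]
t 21.1 p [535.5  74.6 141.8] phi 0.1 tilt 0.1 F [ 0.7  0.7 -1.6] w 0.235 ff 8.0 q [ -2.  30. -16. 120.  15.  32. -29.]
shift frac [ 0.054  -0.0008 -0.0002] mm 32.4
roll frac 0.0022
```

```bash
python3 -m crank '{"translation":[[0.0135,0,0],[0.0135,0,0],[0.0135,0,0],[0.0135,0,0],[0,0,0]],"roll":[0,0,0,0,0]}'  >/dev/null; python3 t.py
python3 -m crank '{"translation":[[-0.015,0,0],[0,0,-0.03],[0,0,-0.06],[0,0,-0.06],[0,0,-0.06],[0,0,-0.06],[0,0,0],[0,0,0]],"roll":[0,0,0,0,0,0,0,0]}' - 20 >/dev/null; python3 t.py 447 242 300 0
python3 c.py 8; python3 e.py 8
```

```text
t 21.6 p [535.1 106.4 140.9] phi 0.1 tilt 0.04 F [ 0.5 -0.5 -1.4] w 0.24 ff 8.0 q [ -6.  30. -16. 119.  15.  33. -32.]
t 22.4 p [535.2  94.7 303.3] phi -0.1 tilt 0.07 F [ 0.6  0.7 -3.7] w 0.237 ff 20.0 q [ -1.  18. -20. 110.   8.  53. -25.]
shift frac [ 0.2453 -0.1473  0.0052] mm 171.7
roll frac -0.0012
scene tcp px [[323.2 192.7]] pestle top px [[395.5 223.2]]
top tcp px [[258.1 203.2]] pestle top px [[200.2 248. ]]
scene 39 [214. 324.]
 lean 34.4 side 0.0 off [0. 0.] res 15.0
top 0
```

Run:
```python
import cv2,numpy as np
z=lambda n,x,y:cv2.resize(cv2.imread(f"pics/{n}.png")[y-50:y+50,x-50:x+50],(400,400),interpolation=2)
cv2.imwrite("pics/v9.png",np.hstack([z("scene8",325,212),z("top8",258,210)]))
```

```text
(no output)
```

View pics/v9.png

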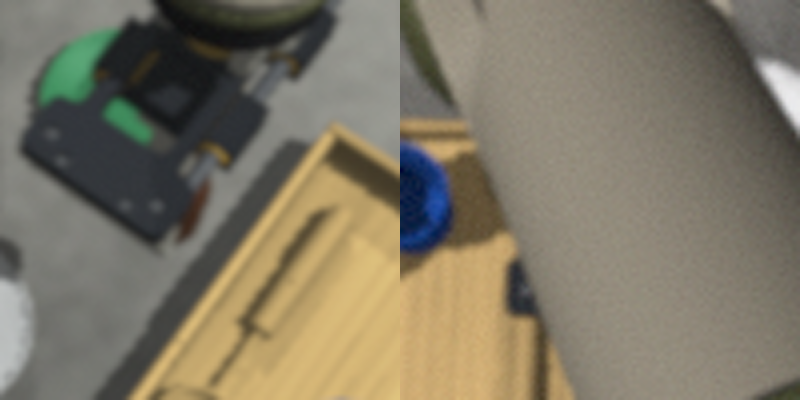

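```bash
python3 -m crank '{"translation":[[0.05,-0.03,0],[0.05,-0.03,0],[0.05,-0.03,0],[0.05,-0.03,0],[0.045,-0.027,0],[0,0,0]],"roll":[0,0,0,0,0,0]}'  >/dev/null; python3 t.py 447 242 140 0
sed -i 's/\[0.6,0,0,0\]/[0.1,0,0,0]/; s/G\[2\]-22/G[2]-28/' e.py; python3 c.py 9; python3 e.py 9
```

```text
t 23.1 p [444.1 246.3 301.7] phi 0.4 tilt 0.17 F [-0.2 -0.5 -2. ] w 0.238 ff 20.0 q [-16.  16. -24. 114.   8.  52. -44.]
shift frac [-0.0073  0.0056  0.2695] mm 161.8
roll frac 0.006
scene tcp px [[414.6 202. ]] pestle top px [[395.5 223.2]]
top tcp px [[188.2 241.3]] pestle top px [[200.2 248. ]]
scene 311 [257. 430.]
 lean 1.4 side 0.4 off [-0.5 -1.3] res 15.0
top 17 [246. 204.]
```

```bash
sed -i 's/m=(d<165)/m=(d<165)\&(np.hypot(W[...,0]-G[0],W[...,1]-G[1])<55)/' e.py; python3 e.py 9
```

```text
scene 97 [226. 396.]
 lean 1.4 side 0.4 off [-0.5 -1.3] res 0.3
top 17 [246. 204.]
```

Upright to within 1.4°. I'll lower it onto the crate floor.

```bash
python3 -m crank '{"translation":[[-0.007,0.005,0.05],[0,0,0.06],[0,0,0.06],[0,0,0.06],[0,0,0.025],[0,0,0.008],[0,0,0]],"roll":[0,0,0,0,0,0,0]}'  >/dev/null; python3 t.py 447 242 135.4 0
```

```text
t 23.9 p [450.2 237.5 144.4] phi -0.1 tilt 0.11 F [-0.   0.3 -2.4] w 0.234 ff 20.0 q [-20.  28. -19. 123.  17.  31. -52.]
shift frac [ 0.0074 -0.0052  0.0149] mm 10.5
roll frac -0.0012
```

```bash
python3 -m crank '{"translation":[[0,0,0.006],[0,0,0.004],[0,0,0.003],[0,0,0]],"roll":[0,0,0,0]}' - 8 >/dev/null; python3 t.py
python3 -m crank '{"translation":[[0,0,0.002],[0,0,0.001],[0,0,0]],"roll":[0,0,0]}' - 5 >/dev/null; python3 t.py
```

```text
t 24.3 p [450.6 238.9 138.4] phi -0.0 tilt 0.12 F [-0.8 -0.5  3.4] w 0.236 ff 8.0 q [-21.  28. -19. 124.  18.  30. -53.]
t 24.6 p [450.6 238.9 136.7] phi -0.0 tilt 0.12 F [-0.3  0.3  5.4] w 0.234 ff 5.0 q [-21.  29. -19. 124.  18.  30. -53.]
```

```bash
python3 -m crank '{"translation":[[0,0,0],[0,0,0],[0,0,0],[0,0,0],[0,0,0],[0,0,0],[0,0,0],[0,0,0]],"roll":[0,0,0,0,0,0,0,0]}' 1 >/dev/null; python3 t.py
python3 -m crank '{"translation":[[0,0,-0.02],[0,0,-0.05],[0,0,-0.06],[0,0,-0.07],[0,0,-0.07],[0,0,-0.07],[0,0,0],[0.0,0.08,0],[0.0,0.08,0],[-0.03,0.08,0],[-0.05,0.06,0],[0,0,0]],"roll":[0,0,0,0,0,0,0,0,0,0,0,0]}' >/dev/null; python3 t.py
python3 c.py 10
python3 - <<'E'
import numpy as np,cv2
from h import *
c=None
for n in("scene","top"):
    img=cv2.imread(f"pics/{n}10.png").astype(int);W=np.load(f"{n}10.npz")["W"];m=(np.hypot(W[...,0]-450,W[...,1]-241)<40)&(W[...,2]>164)&(W[...,2]<185)
    print(n,m.sum(),W[m].mean(0).round(1) if m.sum() else"",W[m].std(0).round(1) if m.sum() else"")
z=lambda n,x,y:cv2.resize(cv2.imread(f"pics/{n}.png")[y-45:y+45,x-45:x+45],(400,400),interpolation=2)
cv2.imwrite("pics/v10.png",np.hstack([z("scene10",385,240),z("top10",208,250)]))
E
```

```text
t 25.4 p [450.  238.5 135.5] phi -0.0 tilt 0.01 F [ 0.9 -0.3  0. ] w 0.876 ff 0.0 q [-21.  29. -19. 124.  18.  30. -53.]
t 26.6 p [633.2 184.9 338.2] phi -0.5 tilt 0.16 F [ 0.5 -1.1 -0.1] w 0.999 ff 0.0 q [ -7.  26. -21.  93.  10.  64. -31.]
scene tcp px [[337.8 256.4]] pestle top px [[395.5 223.2]]
top tcp px [[214.8 155.8]] pestle top px [[200.2 248. ]]
scene 3 [452.6 247.5 170. ] [2.9 0.5 1.6]
top 80 [447.2 237.8 172.1] [6.3 6.3 2.1]
```

View pics/v10.png

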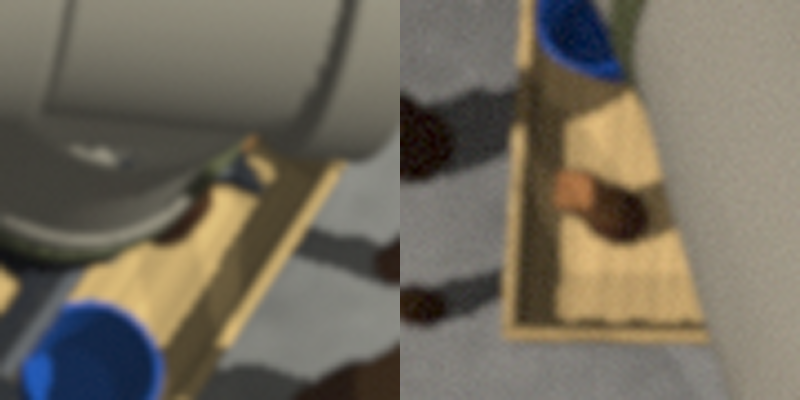

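The top crop shows the pestle upright in the crate: top at (572,190), head at (620,210), top face 172 mm high and clear of the walls. The pin is home and the gripper is clear, so I'm handing in.

```bash
python3 -c "
from plant import ctrl
print(ctrl.sign_off())"
```

```text
the job is handed in; nothing more can be done
None
```

I drove the pin home with the tilted pestle (solid at about 37 N), stood the pestle upright back in the crate and released it, then handed the job in; the hand-in gave no verdict.

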